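# Proof-pull a mended bisque house front with the spring gauge

### The arm

A 7-joint arm with a two-finger parallel gripper is mounted at the origin on the work surface. World frame = base frame: x ahead of the robot, y to its left, z up, the work surface at z = 0. Lengths are in m, angles in rad, forces in N, time in s.
With the tool pointing down it reaches from about 0.425 to 0.925 m from the base axis. Payload 6.8 kg.
Tool frame: the origin (TCP) lies between the finger pads; the fingertips stand 17 mm ahead of it and the grasp point (between the pads) lies 2 mm behind it; z points along the fingers, y is the direction in which the jaws open and shut (so a half turn about z gives the same grasp; the last joint's range is limited). The gripper opens to 88 mm and grips with 3 to 60 N. Pads are 20 mm wide; open, the fingers measure 115 mm over their backs; the gripper's body (75 mm by 178 mm) begins 61 mm behind the grasp point.
Start: joints at [1.146, 0.477, 0.022, 1.555, -0.011, 1.109, -0.083], TCP at [0.21, -0.641, 0.24] pointing down, gripper open.
Joint ranges: [-2.96, 2.96], [-0.34, 2.1], [-1.41, 1.46], [0.24, 2.44], [-1.37, 4.51], [0.17, 1.92], [-2.96, 2.96]. Speed limits (rad/s): [2.39, 2.39, 3.14, 3.14, 3.14, 3.14, 3.14].

### API

Orientations are given as a unit quaternion [x, y, z, w].
In Python, from cell import env gives the robot as it stands.
- The arm moves only by the tool play_rows, never from a script. Its argument "series" is text: rows parted by semicolons, each of 4 numbers parted by spaces: the shift along the world's x, y, z in mm, then the turn about the world's z in degrees. In form: dx dy dz spin; .... A call has 1 to 5 rows; each row shifts and turns the commanded pose from where the row before left it; what a row does not reach is not made up. A row lasts 1/12 s, in which the tool goes at most 41.7 mm and 7.16 degrees, less where a joint would pass 70% of its speed; a pose out of reach is approached as far as the arm can. A call is refused whole if a number of a shift passes 41.7 or a number of a turn 7.16, either way. A call with a gripper value outside its range is refused whole. "jaw" is the finger opening in mm, from 0 to 87.8, set as the call begins (left out, the last holds). The fingers move at their own pace and stop on an object; "squeeze" is the grip in N (left out, the last holds). Time passes only in rows, so rows that do not move let the fingers close. It gives the time, the measured TCP pose, the force and the opening at its end, in the units of the state.
- env.get_state(): the state, without advancing time (a new reading comes with each control period).
- env.snapshot(name): name is "side" or "top" or "wrist"; returns the picture (400x640x3 uint8, red, green, blue); there is no depth.
- env.camera_params(name): a dict with "fx", "fy", "cx", "cy" (pixels), "R" (3x3) and "t" (3): a world point X has camera coordinates R X + t. Camera axes: x right, y down, z forward; pixel columns grow to the right and rows downward; lengths in m; the calibration is good to about 2 mm. A picture is of the moment at which its call begins: read the wrist's pose just before it. camera_params takes no time and is no camera call; for the wrist camera it gives the pose at the moment of the call.
- env.finish_job(): hands the job in, once; it reports no verdict.
The state is a dict: "t": time; "joints": joint angles; "joint_vel": joint speeds; "joint_efforts": joint torques, N m; "ee_pos": TCP position; "orientation": TCP orientation; "contact_force": force on the tool from outside, world axes, zero at the start; "torque": the same for the moment, N m; "width": opening from 0.0 (shut) to 1.0 (fully open).
Only numpy, scipy, OpenCV 4.12 (cv2) and the standard library are available. Lean on these libraries where they do the work, as an engineer would, in place of code of your own. Each camera call takes 0.05 s, during which the arm holds its last target. There are 200 camera calls.

### The job

Proof-test the mended clay house front on the sloping stand: grip the orange tab of the spring gauge and draw it down the slope until its black pointer lines up with the red marker, and hold it steady there for two seconds without pulling it clearly past the marker. Then ease the tab gently all the way back home - do not let it snap back - and let go. Do not knock the shield, and leave the red marker and everything else on the bench as they are.

Things in the scene. Friction and masses are not known exactly. Their poses are not given: they have to be found in the camera images.
- draw_grip (a point): Grip point of the orange gauge tab: an upright plate 10 mm thick (x), 40 wide (y), 54 tall, its foot 6 mm above a plywood slope that leans 35 degrees. Point on its mid-plane, 40 mm above the slope, 20 mm below its top. Axes: x up the slope, y level across it, z square out of the slope. It slides along -x against a spring. Grasp: fingers close along x, tool along -z; a vertical tool hits the shield
- draw (a joint): How far the orange tab is drawn down the slope, m; 0 = fully home, end of travel 0.105. Pull needed: about 2 N at home, rising 1.1 N per 10 mm (about 11 N at 0.085); let go, it snaps home
- pointer_tip (a point): Tip of the thin black pointer (3 mm thick) at the tab's +y side, moving with it; 38 mm from the tab's middle, 8.5 mm above the slope. Axes as draw_grip. Up-slope of the tab a steel rod (its top 15.5 mm above the slope) runs to a blue case
- marker_tip (a point): Tip of the red marker, a 12 x 16 x 18 mm rider with a thin red finger on a rail beside the white scale, 38 mm to the +y side of the tab's slide line, 45 to 85 mm down the slope from the pointer's home. Axes as draw_grip. Lined up means: pointer and marker at the same place along x. It stays put unless pushed
- marker (a joint): Setting of the red marker, m, on the same scale as joint draw: pointer and marker are lined up when draw equals marker
- shield_top (a point): Middle of the top edge of the clear shield with a yellow frame, 142 mm wide, 8 mm thick, 116 mm tall, standing square to the slope 87 mm up-slope of the tab's home place, so that it leans over the tab. Same axes as draw_grip
- shield: The same shield; origin at the middle of its foot on the slope. Same axes
- stand: Fixed plywood stand, base 300 x 170 mm, slope 360 x 170 mm rising towards its +x; origin at the middle of its underside, z up. The slope's lower end is 14 mm above the bench, its upper end 220 mm; a terracotta house front clamped there behind the blue gauge case reaches 0.27 m above the bench
- jar: White jar with blue cap, 60 mm across, 75 mm tall, beside the stand; origin under its centre
- slat: Pale wooden slat 260 x 35 x 8 mm lying at the lower end of the stand; origin under its centre, long along x
- bowl: Terracotta bowl 120 mm across, 55 mm tall; origin under its centre
- mug: Blue mug 76 mm across, 85 mm tall; origin under its centre
- house: Terracotta house model on a round white plaster bat 190 mm across, 113 mm tall in all; origin under the bat's centre
- brush: Brush lying on the bench; origin at its underside

How it is judged:
On the way:
1. the black pointer is lined up with the red marker (within 5 mm) and held there for a second (x of pointer_tip in the frame of marker_tip between -0.005 and 0.005 m and velocity of joint draw between -0.03 and 0.03 m/s), for 1 s.
At the end, for the whole second after the job is handed in: After the held pull, the orange tab is fully home again (within 4 mm) and let go, the red marker is within 6 mm of where it was set, and the jar, slat, bowl, mug, house model and brush are within 20 mm of where they stood (value of joint draw below 0.004 m and distance of each of jar, slat, bowl, mug, house, brush from where it was at the start of the episode below 0.02 m and distance of marker_tip from where it was at the start of the episode below 0.006 m); the robot touches nothing.
It fails at once if the pointer is pulled more than 12 mm past the red marker (x of pointer_tip in the frame of marker_tip below -0.012 m).
It fails at once if the tab snaps back faster than 0.35 m/s (velocity of joint draw below -0.35 m/s).
It fails at once if the robot knocks the shield harder than 8 N (contact force between any of the arm, the fingers and shield above 8 N).
It fails at once if the red marker is pushed more than 6 mm along its rail (distance of marker_tip from where it was at the start of the episode above 0.006 m).
It fails at once if another thing on the bench is moved more than 20 mm (distance of any of jar, slat, bowl, mug, house, brush from where it was at the start of the episode above 0.02 m).
It also fails if it takes over 45 s, if anything falls off the work surface, if the arm or the gripper's body presses on something with over 40 N, if the wrist force passes 120 N, or if a joint passes its speed limit or range.

## Working session

There is one attempt and no reset: what is moved stays moved. The work goes in short steps, Python scripts to look and compute and a tool call to move; the robot and the scene stay as the last step left them, time stands still between calls to the robot, and variables do not carry over. Pictures are saved under pics/ and viewed, about 8 in all and at most 12, crops included, and the job is handed in when it is done.

Besides the shell and the picture viewer there is one more tool, called after "Emit:" by a JSON object that holds its "fn" and its "kwargs". play_rows: Moves the arm, as the interface text tells. Its arguments: {"type":"object","properties":{"series":{"type":"string"},"jaw":{"type":"number"},"squeeze":{"type":"number"}},"required":["series"]}

```bash
mkdir -p pics; ls; python3 - <<'E'
from cell import env
import cv2
s=env.get_state();print({k:s[k] for k in('t','ee_pos','orientation','contact_force','width')})
for n in('top','side'):
    im=env.snapshot(n);cv2.imwrite(f'pics/{n}0.png',im[:,:,::-1]);p=env.camera_params(n);print(n,p)
E
```

```text
pics
{'t': 0.0, 'ee_pos': array([ 0.2101056 , -0.64087674,  0.23872048]), 'orientation': array([ 9.87477080e-01,  1.57760023e-01, -2.05995416e-04, -8.65975908e-04]), 'contact_force': array([ 0.35159706, -0.55585975, -0.34134076]), 'width': 0.9968739251567297}
top {'fx': 438.50451839208716, 'fy': 438.50451839208716, 'cx': 315.71439979216154, 'cy': 200.5888479202398, 'R': array([[ 0.02705372, -0.99938533,  0.02229482],
       [-0.99240217, -0.02952922, -0.11944016],
       [ 0.12002509, -0.01889412, -0.99259105]]), 't': array([0.10528349, 0.58398765, 1.1116818 ])}
side {'fx': 506.11399018456444, 'fy': 506.11399018456444, 'cx': 319.0386522209125, 'cy': 197.81621950664044, 'R': array([[-0.86679331, -0.49865953, -0.00283326],
       [-0.28174319,  0.49441128, -0.82230059],
       [ 0.41144882, -0.7119664 , -0.56904632]]), 't': array([0.54849958, 0.20841263, 1.37579198])}
```

View pics/top0.png

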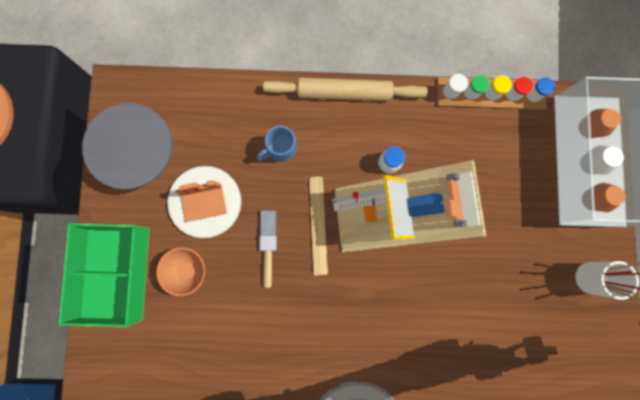

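View pics/side0.png

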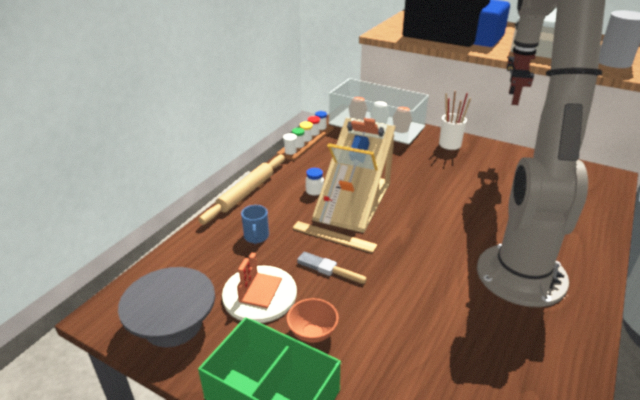

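The views show the stand at top px (334–485, 162–250), with up-slope pointing to image right (about world −y). The orange tab is near (370,213), the marker near (355,195) and the shield top near (400,208). I'll zoom in on both.

```bash
python3 - <<'E'
import cv2,numpy as np
a=cv2.imread('pics/top0.png')[155:260,325:495];b=cv2.imread('pics/side0.png')[110:235,305:405]
a=cv2.resize(a,None,fx=4.5,fy=4.5,interpolation=3);b=cv2.resize(b,None,fx=4.7,fy=4.7,interpolation=3)
cv2.imwrite('pics/topc.png',a);cv2.imwrite('pics/sidec.png',b)
E
```

```text
(no output)
```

View pics/topc.png

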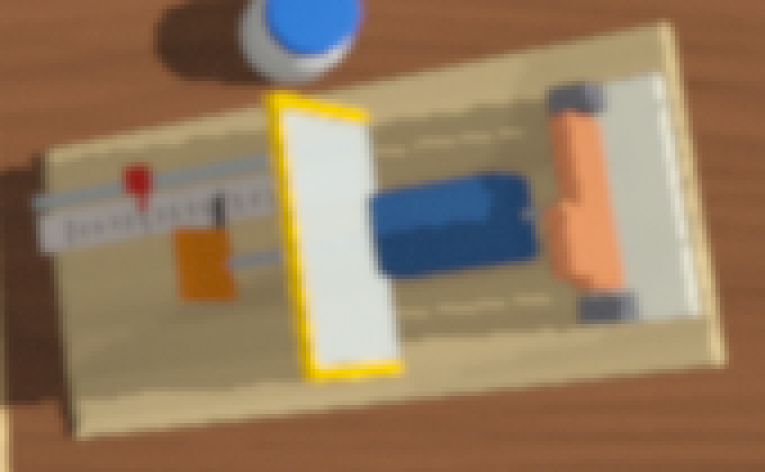

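View pics/sidec.png

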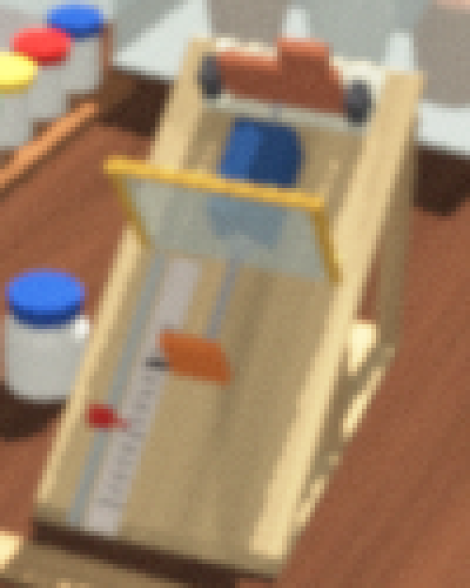

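```bash
cat > geo.py <<'E'
import numpy as np
from scipy.optimize import least_squares
from cell import env
c,s=np.cos(np.radians(35)),np.sin(np.radians(35))
def slope2w(p,x,y,yaw):      # slope-frame point (origin: slope middle) -> world
    a,b,h=p; X=a*c-h*s; Z=.117+a*s+h*c
    return np.array([x+np.cos(yaw)*X-np.sin(yaw)*b, y+np.sin(yaw)*X+np.cos(yaw)*b, Z])
def proj(P,X):
    q=P['R']@X+P['t']; return np.array([P['fx']*q[0]/q[2]+P['cx'],P['fy']*q[1]/q[2]+P['cy']])
E
cat > fit.py <<'E'
from geo import *
P={n:env.camera_params(n) for n in('top','side')}
T=lambda u,v:('top',(u+.5)/4.5-.5+325,(v+.5)/4.5-.5+155)
S=lambda u,v:('side',(u+.5)/4.7-.5+305,(v+.5)/4.7-.5+110)
# (kind, a,b,h, obs)
O=[('s',-.18,.085,0,T(45,153)),('s',-.18,-.085,0,T(75,436)),('s',.18,.085,0,T(670,25)),('s',.18,-.085,0,T(716,363)),
('s',-.18,.085,0,S(37,520)),('s',-.18,-.085,0,S(277,553)),('s',.18,.085,0,S(197,40)),('s',.18,-.085,0,S(422,75)),
('t',-.005,.02,.06,T(175,232)),('t',-.005,-.02,.06,T(182,302)),('t',.005,.02,.06,T(183,232)) if 0 else ('t',.005,-.02,.006,T(237,300)),
('t',-.005,.02,.06,S(163,333)),('t',-.005,-.02,.06,S(222,355)),('t',-.005,-.02,.006,S(228,383)),
('t',0,.038,.0085,T(220,200)),('t',0,.038,.0085,S(150,362)),
('t',.083,.071,.116,T(265,95)),('t',.083,-.071,.116,T(308,380)),('t',.083,.071,.116,S(107,163)),('t',.083,-.071,.116,S(323,203)),
('m',0,.038,.0085,T(143,210)),('m',0,.038,.0085,S(125,426))]
def res(q):
    x,y,yaw,a0,b0,m=q;r=[]
    for k,a,b,h,(n,u,v) in O:
        if k!='s': a+=a0;b+=b0
        if k=='m': a-=m
        r.append(proj(P[n],slope2w((a,b,h),x,y,yaw))-[u,v])
    return np.ravel(r)
f=least_squares(res,[.55,-.2,-1.4,-.06,0,.06],loss='soft_l1',x_scale=[.01,.01,.1,.01,.01,.01])
print(np.round(f.x,4));
for o,r in zip(O,f.fun.reshape(-1,2)):print(o[0],o[1:4],o[4][0],np.round(r,1))
x,y,yaw,a0,b0,m=f.x
W=lambda a,b,h:np.round(slope2w((a0+a,b0+b,h),x,y,yaw)*1000)
print('tabtop',W(0,0,.06),'grip',W(0,0,.04),'foot',W(0,0,0),'shield top',W(.087,0,.116),'upslope dir',np.round([np.cos(yaw)*c,np.sin(yaw)*c,s],3),'yaw',np.degrees(yaw))
E
python3 fit.py
```

```text
[ 5.5460e-01 -8.5700e-02 -1.4292e+00 -6.6100e-02 -3.0000e-04  4.9500e-02]
s (-0.18, 0.085, 0) top [-0.1 -0.4]
s (-0.18, -0.085, 0) top [0.9 0.4]
s (0.18, 0.085, 0) top [-1.7 -0.1]
s (0.18, -0.085, 0) top [0.2 0.8]
s (-0.18, 0.085, 0) side [-0.9 -3.5]
s (-0.18, -0.085, 0) side [0.4 2. ]
s (0.18, 0.085, 0) side [-1.6 -0.9]
s (0.18, -0.085, 0) side [0.5 0.2]
t (-0.005, 0.02, 0.06) top [-0.2 -0.6]
t (-0.005, -0.02, 0.06) top [0.4 0.4]
t (0.005, -0.02, 0.006) top [1.7 0.2]
t (-0.005, 0.02, 0.06) side [-1.2  1.4]
t (-0.005, -0.02, 0.06) side [-1.2 -0.7]
t (-0.005, -0.02, 0.006) side [0.3 0.3]
t (0, 0.038, 0.0085) top [ 0.2 -0.4]
t (0, 0.038, 0.0085) side [-0.4 -0.8]
t (0.083, 0.071, 0.116) top [0.5 0.3]
t (0.083, -0.071, 0.116) top [-0.4  1.2]
t (0.083, 0.071, 0.116) side [-0.1  0.5]
t (0.083, -0.071, 0.116) side [-0.6  0.6]
m (0, 0.038, 0.0085) top [-0.1  0.5]
m (0, 0.038, 0.0085) side [ 0.2 -0.1]
tabtop [542.   2. 128.] grip [543.  -9. 112.] foot [547. -32.  79.] shield top [547. -37. 224.] upslope dir [ 0.116 -0.811  0.574] yaw -81.88507091707469
```

Residuals are about 1 px, so the pose is solid: tab top is at (542, 2, 128) mm and the marker is about 50 mm down. The moves can't tilt the tool. A vertical tool with its jaws turned across the slope (gripping the tab's 40 mm width, offset down-slope) leaves about 5 mm between the gripper body and the shield, so I'll approach from the down-slope side.

Emit:
{"fn": "play_rows", "kwargs": {"series": "20 5 34 0; 20 5 34 0; 20 5 34 0; 28 28 0 6.7; 28 28 0 6.7", "jaw": 87.8, "squeeze": 40}}

```text
t: 0.52
ee_pos: [0.3268, -0.5714, 0.3439]
orientation: [0.962, 0.273, 0.0, 0.002]
contact_force: [1.0, 0.6, 0.5]
width: 0.998
```

Emit:
{"fn": "play_rows", "kwargs": {"series": "28 28 0 6.7; 28 28 0 6.7; 20 34 0 6.7; 10 38 0 6.7; 8 38 0 6.7"}}

```text
t: 0.93
ee_pos: [0.4214, -0.4021, 0.3409]
orientation: [0.841, 0.541, 0.0, -0.001]
contact_force: [0.6, 1.0, 0.2]
width: 0.998
```

Emit:
{"fn": "play_rows", "kwargs": {"series": "8 38 0 6.7; 8 38 0 6.7; 8 38 0 6.7; 8 38 0 6.7; 8 38 0 6.3"}}

```text
t: 1.35
ee_pos: [0.46, -0.2125, 0.3414]
orientation: [0.653, 0.757, -0.0, -0.0]
contact_force: [0.8, -0.4, -0.5]
width: 0.999
```

Emit:
{"fn": "play_rows", "kwargs": {"series": "9 37 0 0; 9 37 0 0; 9 37 0 0; 9 37 0 0; 9 37 0 0"}}

```text
t: 1.77
ee_pos: [0.5051, -0.0277, 0.3416]
orientation: [0.655, 0.755, -0.0, 0.0]
contact_force: [0.7, -0.3, 0.4]
width: 1.0
```

Emit:
{"fn": "play_rows", "kwargs": {"series": "9 35 0 0; 9 35 0 0; 9 35 0 0; 0 0 0 0; 0 0 0 0"}}

```text
t: 2.18
ee_pos: [0.532, 0.0779, 0.3413]
orientation: [0.653, 0.757, -0.0, -0.001]
contact_force: [-0.5, -0.2, 1.1]
width: 0.998
```

Emit:
{"fn": "play_rows", "kwargs": {"series": "0 0 -40 0; 0 0 -40 0; 0 0 -40 0; 0 0 -35 0; 0 0 -20 0"}}

```text
t: 2.6
ee_pos: [0.5299, 0.0726, 0.1626]
orientation: [0.656, 0.755, -0.003, -0.001]
contact_force: [0.8, -0.4, 0.5]
width: 0.998
```

Emit:
{"fn": "play_rows", "kwargs": {"series": "0 0 -20 0; 0 0 -15 0; 0 0 -8 0; 0 0 0 0; 0 0 0 0"}}

```text
t: 3.02
ee_pos: [0.5324, 0.0746, 0.1238]
orientation: [0.656, 0.755, -0.0, 0.0]
contact_force: [-0.9, -0.3, 1.2]
width: 1.0
```

```bash
python3 - <<'E'
from cell import env
import cv2
for n in('side','wrist'):cv2.imwrite(f'pics/{n}1.png',env.snapshot(n)[:,:,::-1])
b=cv2.imread('pics/side1.png')[60:240,270:430]
w=cv2.imread('pics/wrist1.png')
cv2.imwrite('pics/c1.png',cv2.hconcat([cv2.resize(b,None,fx=2.2,fy=2.2),cv2.resize(w,(440,396))]) if 0 else cv2.hconcat([cv2.resize(b,(352,396)),cv2.resize(w,(448,396))]))
s=env.get_state();print(s['ee_pos'],s['contact_force'],s['joints'])
E
```

```text
[0.53306336 0.07528843 0.12476206] [ 0.18318955  0.14861363 -0.09198686] [ 0.20375952  0.45899467 -0.57603821  1.95576961  0.3371002   0.82008542
 -0.4162949 ]
```

View pics/c1.png

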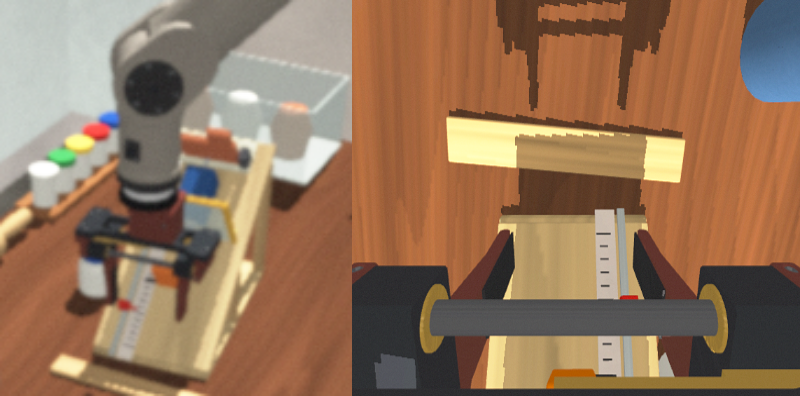

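The side view shows the gripper straddling the slide line below the shield. In the wrist view the tab is centred between the fingers, and the wrist camera sits on the down-slope side. Next I'll slide level toward the tab.

Emit:
{"fn": "play_rows", "kwargs": {"series": "2 -14 0 0; 2 -14 0 0; 1.5 -12 -1 0; 1 -8 0 0; 0 0 0 0"}}

```text
t: 3.53
ee_pos: [0.5393, 0.0252, 0.123]
orientation: [0.656, 0.754, -0.0, 0.001]
contact_force: [0.2, 0.3, 0.3]
width: 0.999
```

Emit:
{"fn": "play_rows", "kwargs": {"series": "0.8 -6 0 0; 0.4 -4 0 0; 0.3 -3 0 0; 0 -2 0 0; 0 0 0 0"}}

```text
t: 3.95
ee_pos: [0.5403, 0.0123, 0.1226]
orientation: [0.655, 0.756, -0.0, -0.0]
contact_force: [0.0, -0.2, -0.5]
width: 0.998
```

```bash
python3 - <<'E'
from cell import env
import cv2
for n in('side','wrist'):cv2.imwrite(f'pics/{n}2.png',env.snapshot(n)[:,:,::-1])
b=cv2.imread('pics/side2.png')[100:230,290:406]
w=cv2.imread('pics/wrist2.png')
cv2.imwrite('pics/c2.png',cv2.hconcat([cv2.resize(b,(352,396),interpolation=3),cv2.resize(w,(448,396))]))
s=env.get_state();print(s['ee_pos'],s['contact_force'],s['orientation'])
E
```

```text
[0.54024476 0.01282421 0.12264821] [-0.33979538  0.01617931 -0.82895933] [ 6.54967184e-01  7.55657317e-01  5.20380475e-05 -7.23396917e-05]
```

View pics/c2.png

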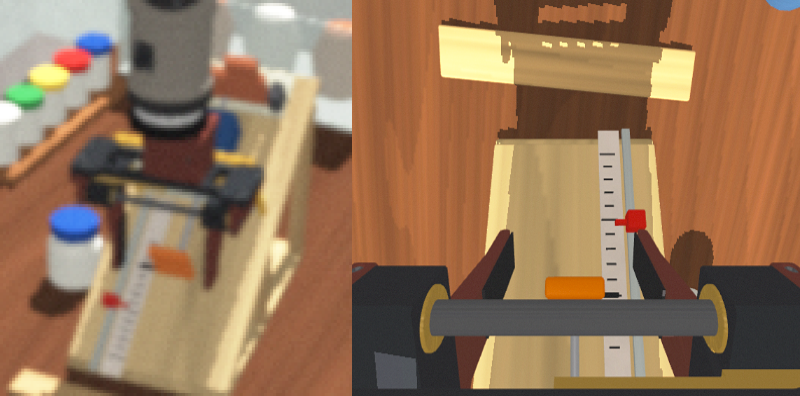

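Emit:
{"fn": "play_rows", "kwargs": {"series": "0.3 -2 0 0; 0.2 -2 0 0; 0 -0.5 0 0; 0 0 0 0; 0 0 0 0"}}

```text
t: 4.47
ee_pos: [0.5408, 0.008, 0.1227]
orientation: [0.655, 0.756, -0.0, -0.0]
contact_force: [0.5, 0.3, 0.7]
width: 1.001
```

Emit:
{"fn": "play_rows", "kwargs": {"series": "0 0 0 0; 0 0 0 0; 0 0 0 0; 0 0 0 0; 0 0 0 0", "jaw": 30}}

```text
t: 4.88
ee_pos: [0.5408, 0.0081, 0.1227]
orientation: [0.655, 0.756, 0.0, -0.0]
contact_force: [0.7, 0.3, 0.2]
width: 0.662
```

Emit:
{"fn": "play_rows", "kwargs": {"series": "0 0 0 0; 0 0 0 0; 0 0 0 0; 0 0 0 0; 0 0 0 0", "squeeze": 60}}

```text
t: 5.3
ee_pos: [0.5416, 0.0083, 0.1228]
orientation: [0.655, 0.756, 0.001, 0.0]
contact_force: [4.8, 0.3, -3.4]
width: 0.442
```

Emit:
{"fn": "play_rows", "kwargs": {"series": "0.5 0 0 0; 0 0 0 0; 0 0 0 0; 0 0 0 0; 0 0 0 0"}}

```text
t: 5.72
ee_pos: [0.5416, 0.0082, 0.1228]
orientation: [0.655, 0.756, 0.0, 0.0]
contact_force: [5.1, 0.9, -3.2]
width: 0.442
```

```bash
python3 - <<'E'
from cell import env
import cv2
for n in('wrist',):cv2.imwrite(f'pics/{n}3.png',env.snapshot(n)[:,:,::-1])
s=env.get_state();print(s['ee_pos'],s['contact_force'],s['orientation'],s['width'])
E
```

```text
[0.54161083 0.00821738 0.1227556 ] [ 4.73153251  0.8411661  -3.49696491] [6.55042029e-01 7.55592348e-01 3.38576428e-04 1.69979231e-04] 0.4396796208147799
```

View pics/wrist3.png

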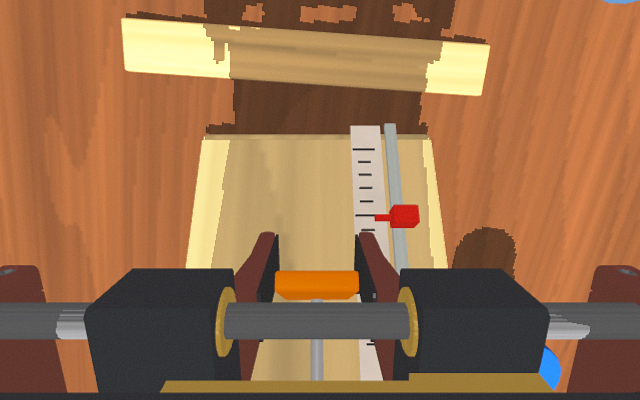

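The grip is on: width 0.44 × 88 = 39 mm, matching the 40 mm tab. The tab top is at (316,280) between the pads and the marker finger at (378,217), clear of them. I'll draw down the slope gently.

Emit:
{"fn": "play_rows", "kwargs": {"series": "-0.4 2.4 -1.7 0; -0.5 4.1 -2.9 0; -0.6 4.1 -2.9 0; -0.6 4.1 -2.9 0; -0.4 2.4 -1.7 0"}}

```text
t: 6.18
ee_pos: [0.5392, 0.0255, 0.1105]
orientation: [0.655, 0.756, 0.0, 0.0]
contact_force: [4.6, -2.7, 4.8]
width: 0.443
```

Emit:
{"fn": "play_rows", "kwargs": {"series": "-0.4 2.4 -1.7 0; -0.6 4.1 -2.9 0; -0.6 4.1 -2.9 0; -0.4 2.4 -1.7 0; 0 0 0 0"}}

```text
t: 6.6
ee_pos: [0.5373, 0.0384, 0.1014]
orientation: [0.655, 0.756, 0.0, 0.0]
contact_force: [4.8, -3.5, 6.1]
width: 0.439
```

```bash
python3 - <<'E'
from cell import env
import cv2
for n in('wrist','top'):cv2.imwrite(f'pics/{n}4.png',env.snapshot(n)[:,:,::-1])
b=cv2.imread('pics/top4.png')[155:260,325:445]
w=cv2.imread('pics/wrist4.png')[100:400,160:480]
cv2.imwrite('pics/c4.png',cv2.hconcat([cv2.resize(b,(400,350),interpolation=3),cv2.resize(w,(400,350),interpolation=3)]))
s=env.get_state();print(s['ee_pos'],s['contact_force'],s['orientation'],s['width'])
E
```

```text
[0.53735689 0.03815303 0.10154492] [ 3.9291527  -2.56062786  5.2598384 ] [6.55070937e-01 7.55567204e-01 2.13099793e-04 4.72872208e-04] 0.43886605940434653
```

View pics/c4.png

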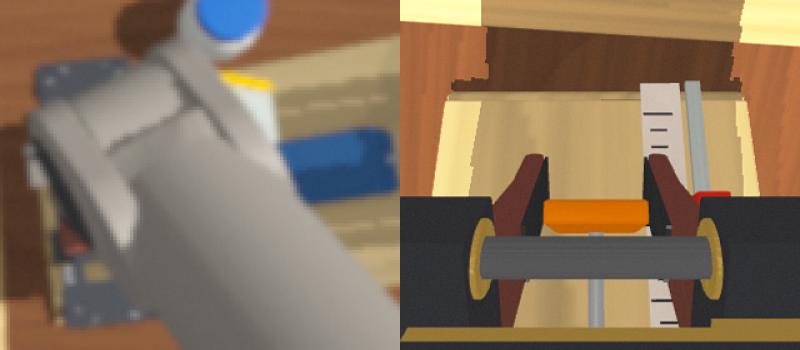

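```bash
python3 - <<'E'
from geo import *
import cv2
w=cv2.imread('pics/wrist2.png')
cv2.imwrite('pics/z.png',cv2.resize(w[205:310,340:450],None,fx=5,fy=5,interpolation=0))
w=cv2.imread('pics/wrist2.png').astype(int);b,g,r=w[...,0],w[...,1],w[...,2]
m=(r-g>60)&(r>120)&(b<90)
for x in range(372,388,2):
  ys=np.where(m[200:240,x])[0]+200; dk=np.where((w[285:302,x].sum(1)<150))[0]+285
  print(x,ys,dk)
P=env.camera_params('wrist');st=env.get_state()
p2=np.array([.54024,.01282,.12265]);C=-P['R'].T@P['t']+p2-st['ee_pos']
x,y,yaw,a0,b0,mm=.5546,-.0857,-1.4292,-.0661,-.0003,.0495
M=np.array([slope2w(v,0,0,yaw)-slope2w((0,0,0),0,0,yaw) for v in np.eye(3)])
O=slope2w((a0,b0,0),x,y,yaw)
def loc(u,v,h):
    d=P['R'].T@np.array([(u-P['cx'])/P['fx'],(v-P['cy'])/P['fy'],1]);c0=M@(C-O);d=M@d
    return np.round((c0+d*(h-c0[2])/d[2])*1000,1)
for u,v in((376,223),(376,222),(378,223),(384,298),(384,297)):print(u,v,loc(u,v,.0085))
E
```

```text
372 [] [296 297 298 299]
374 [] [296 297 298 299]
376 [222 223 224 225 226 227] [296 297 298 299]
378 [221 222 223 224 225 226 227] [296 297 298 299]
380 [221 222 223 224 225 226 227] [296 297 298 299]
382 [221 222 223 224 225 226 227] []
384 [221 222 223 224 225 226 227] []
386 [221 222 223 224 225 226 227] []
376 223 [-47.2  38.1   8.5]
376 222 [-47.8  38.1   8.5]
378 223 [-47.2  39.4   8.5]
384 298 [-0.4 40.1  8.5]
384 297 [-1.  40.1  8.5]
```

View pics/z.png

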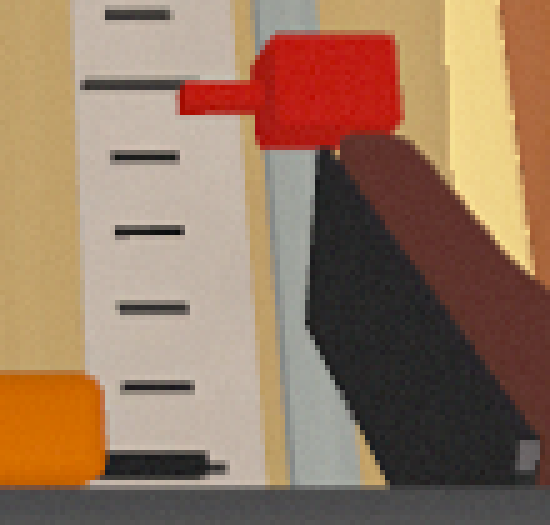

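The close wrist view shows the pointer tip at (381,297.6) and the marker finger at (376,224). That puts the marker at about 46–47 mm, just short of the scale's 50 line, while the first fit gave 49.5. I'm aiming for about 47 mm, which is 10 mm more.

Emit:
{"fn": "play_rows", "kwargs": {"series": "-0.2 1.6 -1.1 0; -0.4 2.4 -1.7 0; -0.4 2.4 -1.7 0; -0.2 1.7 -1.2 0; 0 0 0 0"}}

```text
t: 7.12
ee_pos: [0.5362, 0.0461, 0.0959]
orientation: [0.655, 0.756, 0.0, 0.001]
contact_force: [4.5, -3.0, 6.6]
width: 0.442
```

```bash
python3 - <<'E'
from cell import env
import cv2
for n in('wrist','side'):cv2.imwrite(f'pics/{n}5.png',env.snapshot(n)[:,:,::-1])
b=cv2.imread('pics/side5.png')[155:235,315:395]
w=cv2.imread('pics/wrist5.png')[100:400,160:560]
cv2.imwrite('pics/c5.png',cv2.hconcat([cv2.resize(b,(400,400),interpolation=3),cv2.resize(w,(400,400),interpolation=3)]))
s=env.get_state();print(s['ee_pos'],s['contact_force'],s['orientation'],s['width'])
E
```

```text
[0.53620617 0.04597253 0.09597986] [ 3.86264289 -2.96370187  6.52506772] [6.55181491e-01 7.55471263e-01 1.21639691e-04 6.08219112e-04] 0.4382683454313795
```

View pics/c5.png

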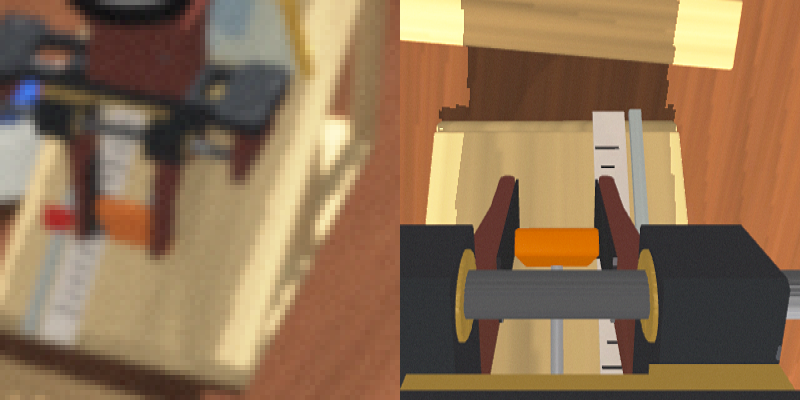

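Draw is about 46.7 mm with no slip: the tab stays at the same pixels in the wrist view, and the side view shows the pointer hidden behind the finger level with the marker at (60,217). I'll add 1 mm to sit between the two marker estimates, then hold.

Emit:
{"fn": "play_rows", "kwargs": {"series": "-0.1 0.8 -0.6 0; 0 0 0 0; 0 0 0 0; 0 0 0 0; 0 0 0 0"}}

```text
t: 7.63
ee_pos: [0.5361, 0.0467, 0.0955]
orientation: [0.655, 0.755, 0.0, 0.001]
contact_force: [4.7, -2.8, 7.0]
width: 0.444
```

Emit:
{"fn": "play_rows", "kwargs": {"series": "0 0 0 0; 0 0 0 0; 0 0 0 0; 0 0 0 0; 0 0 0 0"}}

```text
t: 8.05
ee_pos: [0.5361, 0.0467, 0.0955]
orientation: [0.655, 0.755, 0.0, 0.001]
contact_force: [4.5, -3.4, 6.7]
width: 0.44
```

Emit:
{"fn": "play_rows", "kwargs": {"series": "0 0 0 0; 0 0 0 0; 0 0 0 0; 0 0 0 0; 0 0 0 0"}}

```text
t: 8.47
ee_pos: [0.5361, 0.0467, 0.0955]
orientation: [0.655, 0.755, 0.0, 0.001]
contact_force: [4.1, -3.7, 7.6]
width: 0.436
```

Emit:
{"fn": "play_rows", "kwargs": {"series": "0 0 0 0; 0 0 0 0; 0 0 0 0; 0 0 0 0; 0 0 0 0"}}

```text
t: 8.88
ee_pos: [0.5361, 0.0467, 0.0955]
orientation: [0.655, 0.755, 0.0, 0.001]
contact_force: [3.9, -2.4, 7.5]
width: 0.442
```

Emit:
{"fn": "play_rows", "kwargs": {"series": "0 0 0 0; 0 0 0 0; 0 0 0 0; 0 0 0 0; 0 0 0 0"}}

```text
t: 9.3
ee_pos: [0.5361, 0.0467, 0.0955]
orientation: [0.655, 0.755, 0.0, 0.001]
contact_force: [4.0, -3.2, 6.5]
width: 0.442
```

Emit:
{"fn": "play_rows", "kwargs": {"series": "0 0 0 0; 0 0 0 0; 0 0 0 0; 0 0 0 0; 0 0 0 0"}}

```text
t: 9.72
ee_pos: [0.5361, 0.0467, 0.0955]
orientation: [0.655, 0.755, 0.0, 0.001]
contact_force: [4.4, -2.6, 6.6]
width: 0.444
```

```bash
cat > chk.py <<'E'
# pointer & marker along slope from wrist picture 5, and tick geometry check
from geo import *
import cv2
P=env.camera_params('wrist');st=env.get_state();print(st['t'],st['ee_pos'],st['contact_force'])
x,y,yaw,a0,b0=.5546,-.0857,-1.4292,-.0661,-.0003
pw=np.array([.54024,.01282,.12265]);C=-P['R'].T@P['t']+pw-st['ee_pos']
M=np.array([slope2w(v,0,0,yaw)-slope2w((0,0,0),0,0,yaw) for v in np.eye(3)]);O=slope2w((a0,b0,0),x,y,yaw)
def loc(u,v,h):
    d=P['R'].T@np.array([(u-P['cx'])/P['fx'],(v-P['cy'])/P['fy'],1]);c0=M@(C-O);d=M@d
    return np.round((c0+d*(h-c0[2])/d[2])*1000,1)
for n,v in((60,208),(50,222),(40,236.2),(30,251),(20,266.5),(10,282.2),(0,298.4)):
  print(n,loc(368,v,.001),loc(368,v,.004))
for h in(.006,.0085,.011):print(h,loc(376,224,h),loc(381,297.6,h))
print('cam height over slope',M@(C-O))
E
python3 chk.py
```

```text
9.7167 [0.53610758 0.04671629 0.09545103] [ 4.37003085 -2.64994141  6.62709938]
60 [-59.9  34.7   1. ] [-58.9  34.2   4. ]
50 [-50.   34.2   1. ] [-49.1  33.7   4. ]
40 [-40.2  33.7   1. ] [-39.5  33.2   4. ]
30 [-30.4  33.2   1. ] [-29.8  32.7   4. ]
20 [-20.3  32.6   1. ] [-19.9  32.2   4. ]
10 [-10.5  32.1   1. ] [-10.2  31.7   4. ]
0 [-0.7 31.6  1. ] [-0.5 31.2  4. ]
0.006 [-47.2  38.5   6. ] [-0.8 38.8  6. ]
0.0085 [-46.5  38.1   8.5] [-0.6 38.3  8.5]
0.011 [-45.7  37.6  11. ] [-0.5 37.9 11. ]
cam height over slope [ 0.01382711 -0.0007524   0.22023183]
```

The scale ticks reconstruct to within about 0.5 mm, so the marker is at about 46 mm and the hold at 47.5 mm was lined up, steady for over 2 s. Now I'll ease it home along the same line.

Emit:
{"fn": "play_rows", "kwargs": {"series": "0.4 -2.4 1.7 0; 0.6 -4.1 2.9 0; 0.6 -4.1 2.9 0; 0.6 -4.1 2.9 0; 0.6 -4.1 2.9 0"}}

```text
t: 10.13
ee_pos: [0.5388, 0.0282, 0.1086]
orientation: [0.655, 0.756, 0.0, 0.0]
contact_force: [5.3, -2.4, 3.1]
width: 0.444
```

Emit:
{"fn": "play_rows", "kwargs": {"series": "0.6 -4.1 2.9 0; 0.6 -4.1 2.9 0; 0.6 -4.1 2.9 0; 0.4 -2.4 1.7 0; 0.3 -1.6 1.1 0"}}

```text
t: 10.55
ee_pos: [0.5411, 0.0121, 0.12]
orientation: [0.655, 0.756, 0.0, 0.0]
contact_force: [5.1, -0.8, 1.8]
width: 0.444
```

Emit:
{"fn": "play_rows", "kwargs": {"series": "0.3 -2.0 1.4 0; 0.2 -1.4 0.9 0; 0 -0.6 0.4 0; 0 0 0 0; 0 0 0 0"}}

```text
t: 10.97
ee_pos: [0.5416, 0.0084, 0.1226]
orientation: [0.655, 0.756, 0.0, 0.0]
contact_force: [5.4, -0.5, 2.5]
width: 0.44
```

Emit:
{"fn": "play_rows", "kwargs": {"series": "0 -0.3 0.2 0; 0 0 0 0; 0 0 0 0; 0 0 0 0; 0 0 0 0", "squeeze": 20}}

```text
t: 11.38
ee_pos: [0.5416, 0.0082, 0.1226]
orientation: [0.655, 0.756, 0.001, 0.0]
contact_force: [4.1, -0.5, 0.6]
width: 0.451
```

Emit:
{"fn": "play_rows", "kwargs": {"series": "0 0 0 0; 0 0 0 0; 0 0 0 0; 0 0 0 0; 0 0 0 0", "jaw": 80}}

```text
t: 11.8
ee_pos: [0.5404, 0.0078, 0.1223]
orientation: [0.655, 0.756, -0.001, -0.001]
contact_force: [0.7, -0.1, -1.1]
width: 0.792
```

Emit:
{"fn": "play_rows", "kwargs": {"series": "0 0 0 0; 0 0 0 0; 0 0 0 0; -0.5 4 0 0; -1 8 0 0"}}

```text
t: 12.22
ee_pos: [0.5398, 0.019, 0.1227]
orientation: [0.656, 0.755, -0.0, 0.0]
contact_force: [-0.8, -0.1, -0.1]
width: 0.907
```

Emit:
{"fn": "play_rows", "kwargs": {"series": "-2 14 0 0; -2 16 0 0; -2 16 0 0; -1 10 0 0; 0 0 0 0"}}

```text
t: 12.63
ee_pos: [0.5324, 0.0791, 0.1231]
orientation: [0.653, 0.757, 0.001, -0.0]
contact_force: [0.1, 0.3, 0.1]
width: 0.912
```

Emit:
{"fn": "play_rows", "kwargs": {"series": "0 0 20 0; 0 0 30 0; 0 0 30 0; 0 0 20 0; 0 0 0 0"}}

```text
t: 13.05
ee_pos: [0.5353, 0.0758, 0.2271]
orientation: [0.655, 0.755, 0.003, 0.003]
contact_force: [0.6, 0.7, 0.5]
width: 0.916
```

```bash
python3 - <<'E'
from cell import env
import cv2
s=env.get_state();print(s['t'],s['ee_pos'],s['contact_force'],s['width'])
for n in('side','wrist'):cv2.imwrite(f'pics/{n}6.png',env.snapshot(n)[:,:,::-1])
b=cv2.imread('pics/side6.png')[100:260,250:410]
w=cv2.imread('pics/wrist6.png')
cv2.imwrite('pics/c6.png',cv2.hconcat([cv2.resize(b,(396,396),interpolation=3),cv2.resize(w,(400,396))]))
E
```

```text
13.05 [0.53530026 0.07576658 0.22709538] [0.55082137 0.66425058 0.50733601] 0.9163902824571951
```

View pics/c6.png

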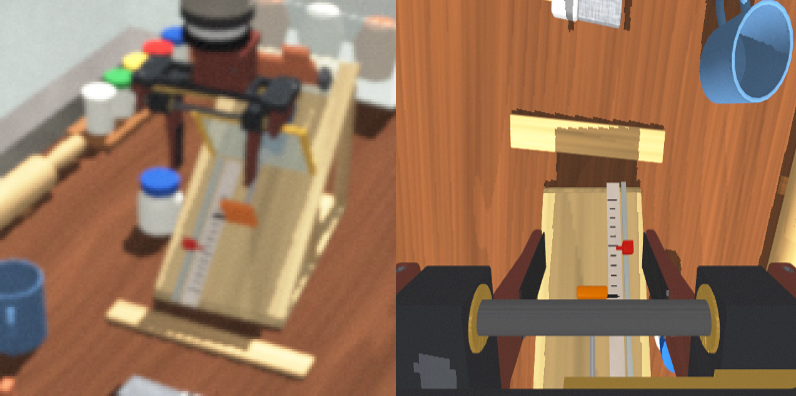

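The tab is home with the pointer at the scale's zero, the marker is still just short of the 50 line, everything else is in place, and the arm is clear.

```bash
python3 -c "
from cell import env
print(env.finish_job())"
```

```text
the job is handed in; nothing more can be done
None
```

I drew the tab to the red marker, held it there, eased it home, let go and handed the job in at about 13 s of the 45 s. No verdict is reported, so the results below are my own measurements.

- **Grip:** the moves could not tilt the tool, so I did not use the suggested grasp. I kept the tool vertical and gripped the tab across its 40 mm width, coming from the down-slope side. By the fitted geometry the gripper body stayed about 5 mm clear of the shield, and no knock showed in the force readings.
- **Pull and hold:** the tab was drawn about 47.5 mm and held for about 2.5 s without moving. There was no sign of slip, and the pull was about what the spring should give.
- **Return:** the tab went back along the same line at about 60 mm/s or less, and I let go only once it was home.
- **Last pictures:** the pointer is at the scale's zero, and the marker, jar, slat and mug look unmoved. The bowl, house and brush were not fully in those views, but the arm did not go near them. The arm is clear, with contact force near zero.

**Disagreement:** my two readings of the marker differed, 49.5 mm from the overhead and side cameras and about 46 mm from the wrist camera. I trust the wrist reading more because the scale's ticks checked out to within about 0.7 mm. The hold was within 2 mm of both. While held, the finger hid the pointer, so the line-up rests on these measurements rather than a direct view.

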